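Close the printing screen and hold the squeegee ready for a pull stroke

TASK

The screen of the little printing press has been left up: lower it gently until it lies fully closed on the press, keeping the gripper off the mesh. Then draw the wooden-handled squeegee up out of its rack, turn it square across the screen, blade down, and hold it over the plain strip of mesh at the hinge end, beyond the green stencil, midway between the side rails and a few centimetres clear of the mesh, with its handle leaning about 30 degrees from upright towards the front grip, ready to pull. Finish while still holding the squeegee there, steady, and leave the aluminium squeegee and the other supplies where they are.

Things in the scene. Friction and masses are not known exactly. Their poses are not given: they have to be found in the camera images.
- press: Fixed screen press: white board 320 x 360 mm on feet, top 37 mm over the table. Origin at table level under the middle of the closed screen; x from front grip to hinge, y along the hinge, z up. Board from x = -130 to 190. Hinge cheeks with knobs (y = +-152 to 178) reach 77 mm up; the clamp knobs on the closed screen's rear rail (x 113, y +-90) 100 mm.
- screen (a joint): Hinge angle of the screen, rad: 0 fully closed (frame level on the press), up to 1.05 raised; it turns about the hinge line, front edge rising as it grows. A stiff hinge: the screen stays at any angle, and 2 to 6 N down on the front grip lowers it, right to the stop.
- screen_grip (a point): Middle of the screen's front grip: a black rod, 16 mm thick, 46 mm long, straight out of the front rail in the frame's plane, on a 12 mm stub 15 mm long. 300 mm from the hinge line. Turns with the screen: x along the rod to the hinge, y along the hinge. Can be pinched from above across y (the rod turns between the fingers) or pushed down.
- screen_hinge (a point): Middle of the hinge line: 140 mm from the press origin towards +x, 57.5 mm above the table. Frame: aluminium rails 25 x 25 mm, from 15 to 265 mm in front of the hinge line, 290 mm wide, mid-height at the hinge line (closed: top 70 mm above the table). Axes as screen_grip.
- mesh_mid (a point): Middle of the upper face of the pale yellow mesh in the frame, 200 x 240 mm, 40 to 240 mm in front of the hinge line; closed, its upper face is 48 mm above the table. Green stencil on it 115 to 220 mm in front of the hinge line, 170 mm wide; the strip from 40 to 115 mm is plain. Axes as screen_grip. Gripper must not touch it.
- stroke (a point): Middle of the plain strip on the closed mesh's upper face, fixed to the press: 62.5 mm from the press origin towards the hinge, 48 mm above the table. Its z axis is the squeegee attitude wanted (blade to handle): 30 degrees from vertical, leaning to the front grip; its x axis is the line of the blade, parallel to the hinge.
- rack: Fixed plywood squeegee rack, 140 x 170 mm, 73 mm high. Origin at table level in its middle. Two cheeks (x = +-55 mm, 15 mm thick), each with open-topped slots at y = +-42.5 mm; a squeegee lies along x in each pair. Slots: 28 mm wide in the upper 28 mm, then 15 mm. The handle rests on the step, 45 mm up; the blade hangs free.
- squeegee: Squeegee to take, in either slot: brown wooden handle with brass bolts, 180 long, 24 thick, 85 mm high; red blade 9 mm thick stands 30 mm out below. About 0.26 kg. Origin mid blade edge; x along the length, y across the thickness, z up the handle; same both ways round. In the rack: origin 15 mm up, top 130 mm up. Pinch it across the thickness.
- blade_edge (a point): Middle of the lower edge of the red blade: the origin of squeegee, same axes.
- alu_squeegee: The other squeegee, same size, aluminium handle and green blade, in the other slot. To be left alone.
- red_tub: Ink tub with a red lid, standing, 96 mm in diameter, 100 mm high. Origin under its middle. Leave alone.
- blue_tub: Ink tub with a blue lid, like the red one. Leave alone.
- tape: Roll of brown tape lying flat, 100 mm in diameter, 36 mm high. Origin under its middle. Leave alone.
- wash_tin: Blue tin of screen wash standing, 64 mm in diameter, 120 mm high. Origin under its middle. Leave alone.
- ink_knife: Ink knife (spatula) lying flat on the table, handle to its -x end, under 300 mm long. Leave alone.
There are look-alikes about, which are no part of the job. There is more than one size of the squeegee; the one meant has the size given above.

How it is judged (in metres and radians):
On the way, in this order (a step that is already met when the one before it is completed fails the run):
1. the screen is lowered fully closed while the wooden squeegee is still in its rack (value of joint screen below 0.04 rad and distance of squeegee from where it was at the start of the episode below 0.03 m), for 0.2 s.
2. the wooden squeegee is drawn up clear of the rack in the gripper, the screen closed (value of joint screen below 0.04 rad and z of blade_edge in the frame of rack above 0.075 m and contact force between squeegee and rack below 0.1 N and contact force between the fingers and squeegee above 1 N), for 0.2 s.
At the end, for the whole second after the job is handed in: Screen shut (0.04 rad). Only the gripper holds the wooden squeegee, still: blade edge 10-100 mm over the plain strip (press x 30 to 95 mm, y within 28 mm), parallel to the hinge within 10 deg, handle within 12 deg of 30 deg lean to the front grip. Nothing else moved over 30 mm (value of joint screen below 0.04 rad and x of blade_edge in the frame of press between 0.03 and 0.095 m and y of blade_edge in the frame of press between -0.028 and 0.028 m and z of blade_edge in the frame of press between 0.058 and 0.148 m and angle between the z axis of squeegee and the z axis of stroke, either way round below 0.21 rad and angle between squeegee's own z axis and vertical below 1.2 rad and angle between the x axis of squeegee and the y axis of press, either way round below 0.18 rad and contact force between the fingers and squeegee above 1 N and contact force between squeegee and press below 0.1 N and contact force between squeegee and rack below 0.1 N and linear speed of squeegee below 0.03 m/s and distance of each of alu_squeegee, red_tub, blue_tub, tape, wash_tin, ink_knife from where it was at the start of the episode below 0.03 m); the arm keeps its last pose, push and grip.
It fails at once if the screen is slammed (it closes faster than 1.5 rad/s) (velocity of joint screen below -1.5 rad/s).
It fails at once if the mesh is touched with the robot (contact force between any of the fingers, the arm and screen_c0 above 1.5 N).
It fails at once if the other squeegee or a supply is pushed more than 30 mm away (distance of any of alu_squeegee, red_tub, blue_tub, tape, wash_tin, ink_knife from where it was at the start of the episode above 0.03 m).
It fails at once if a tub or the tin is tipped (angle between any of red_tub, blue_tub, wash_tin's own z axis and vertical above 0.5 rad).
It also fails if it takes over 54 s, if anything falls off the work surface, if the arm or the gripper's body presses on something with over 40 N, if the wrist force passes 120 N, or if a joint passes its speed limit or range.

ROBOT

A 6-joint arm with a two-finger parallel gripper is mounted at the origin on the work surface. World frame = base frame: x ahead of the robot, y to its left, z up, the work surface at z = 0. Lengths are in m, angles in degrees, forces in N, time in s.
With the tool pointing down it reaches from about 0.3 to 0.875 m from the base axis. Payload 4.2 kg.
Tool frame: the origin (TCP) lies where the fingers leave the gripper's body, on its centre line; the fingertips stand 73 mm ahead of it and the grasp point (between the pads) lies 54 mm ahead of it; z points along the fingers, y is the direction in which the jaws open and shut (so a half turn about z gives the same grasp; the last joint's range is limited). The gripper opens to 85 mm and grips with 20 to 120 N. Pads are 22 mm wide; open, the fingers measure 114 mm over their backs; the gripper's body (76 mm by 85 mm) begins 54 mm behind the grasp point. The pads swing forward as they close: fully open they stand 13 mm farther back than shut.
Start: joints at [64.343, 18.312, 89.639, -0, 72.044, -1.146], TCP at [0.239, 0.523, 0.304] pointing down, gripper open.
Joint ranges: [-177.97, 177.97], [-48.28, 115.42], [12.27, 149.76], [-77.06, 257.06], [2.81, 150.46], [-146.56, 146.56]. Speed limits (degrees/s): [147.25, 147.25, 180, 180, 180, 180].

INTERFACE

Orientations are given as [roll, pitch, yaw] about the fixed x, y, z axes, in that order (R = Rz(yaw) Ry(pitch) Rx(roll)).
In Python, from cell import r, read_camera, get_calibration, ticket gives the robot as it stands.
- The arm moves only by the tool carry_out, never from a script. Its argument "deltas" is a list of rows, each an object of numbers: "tx", "ty", "tz": the shift along the world's x, y, z in cm; "yaw": the turn about the world's z in rad. A call has 1 to 5 rows; each row shifts and turns the commanded pose from where the row before left it; what a row does not reach is not made up. A row lasts 1/10 s, in which the tool goes at most 50 mm and 8.59 degrees, less where a joint would pass 70% of its speed; a pose out of reach is approached as far as the arm can. A call is refused whole if a number of a shift passes 5 or a number of a turn 0.15, either way. A call with a gripper value outside its range is refused whole. "hand" is the gripper's target within -1 to 1 (fully open at 1, half-way at 0, shut at -1), set as the call begins (left out, the last holds). The fingers move at their own pace and stop on an object; "newtons" is the grip in N (left out, the last holds). Time passes only in rows, so rows that do not move let the fingers close. It gives the time, the measured TCP pose, the force and the opening at its end, in the units of the state.
- r.observe(): the state, without advancing time (a new reading comes with each control period).
- read_camera(name): name is "side" or "top" or "wrist"; returns the picture (480x640x3 uint8, red, green, blue); there is no depth.
- get_calibration(name): a dict with "fx", "fy", "cx", "cy" (pixels), "k1" (the pictures are not rectified: a ray, as slopes to the right and down, at radius r is drawn at 1 + k1 r^2 times it, then the intrinsics apply), "xyz" and "attitude" of the camera in the world; the wrist camera has in their place "tool_from_camera" (4x4, takes a point from camera to tool coordinates, whose origin is the TCP and whose axes are the flange's). Camera axes: x right, y up, looking along -z (the intrinsics and any distortion apply to the point x, -y, -z); pixel columns grow to the right and rows downward; lengths in m; the calibration is good to about 2 mm. A picture is of the moment at which its call begins: read the wrist's pose just before it. get_calibration takes no time and is no camera call.
- ticket.job_done(): hands the job in, once; it reports no verdict.
The state is a dict: "clock": time; "joint_positions": joint angles; "joint_vel": joint speeds; "joint_efforts": joint torques, N m; "ee_pos": TCP position; "tool_rot": TCP orientation; "wrist_force": force on the tool from outside, world axes, zero at the start; "moment": the same for the moment, N m; "opening": finger opening in m.
Only numpy, scipy, OpenCV 4.12 (cv2) and the standard library are available. Lean on these libraries where they do the work, as an engineer would, in place of code of your own. Each camera call takes 0.05 s, during which the arm holds its last target.

## Working session

There is one attempt and no reset: what is moved stays moved. The work goes in short steps, Python scripts to look and compute and a tool call to move; the robot and the scene stay as the last step left them, time stands still between calls to the robot, and variables do not carry over. Pictures are saved under pics/ and viewed, and the job is handed in when it is done.

Besides the shell and the picture viewer there is one more tool, called after "Call:" by a JSON object that holds its "method" and its "body". carry_out: Moves the arm, as the interface text tells. Its arguments: {"type":"object","properties":{"deltas":{"type":"array"},"hand":{"type":"number"},"newtons":{"type":"number"}},"required":["deltas"]}

```bash
mkdir -p pics; ls
cat > h.py <<'E'
import numpy as np,cv2
from cell import r, read_camera, get_calibration, ticket
E
python3 - <<'E'
from h import *
print(r.observe())
for n in ("side","top","wrist"):
    print(n,get_calibration(n))
    im=read_camera(n); cv2.imwrite(f"pics/{n}0.png",im[:,:,::-1])
E
```

```text
pics
{'clock': 0.0, 'joint_positions': array([ 6.43427610e+01,  1.83505596e+01,  8.97071925e+01,  1.39365433e-03,
        7.20441050e+01, -1.14475533e+00]), 'joint_vel': array([-0.08286221, -0.00869658, -0.03460116, -0.03946406, -0.03000983,
        0.0816791 ]), 'joint_efforts': array([-8.17708842e-04, -4.15501535e+01, -2.34160370e+01, -2.71856361e-04,
        8.42195208e-03, -8.65248182e-06]), 'ee_pos': array([0.23839196, 0.52286229, 0.30308766]), 'tool_rot': array([-1.79898190e+02, -3.35968668e-03,  1.55487083e+02]), 'wrist_force': array([-0.18327808,  0.02018139,  0.30024313]), 'moment': array([ 0.01694303, -0.02715536,  0.02636122]), 'opening': 0.08538077436909253}
side {'fx': 436.6974490414087, 'fy': 436.6974490414087, 'cx': 316.7266913868263, 'cy': 241.09047613723874, 'k1': -0.038106856726541086, 'xyz': array([ 0.2119858 , -0.75041249,  0.74600145]), 'attitude': array([ 50.84437715,   0.65366517, -22.23750058])}
top {'fx': 601.502582960806, 'fy': 601.502582960806, 'cx': 331.3064033201987, 'cy': 232.6299564600997, 'k1': -0.1747882013968522, 'xyz': array([0.40781065, 0.00385993, 1.59589787]), 'attitude': array([  3.6590804 ,   0.35971235, -88.45578201])}
wrist {'fx': 368.2255487971035, 'fy': 368.2255487971035, 'cx': 317.5277143159625, 'cy': 241.57268903268152, 'k1': -0.016284753994804186, 'tool_from_camera': array([[-8.14670348e-04,  9.57849655e-01,  2.87268821e-01,
         7.21336008e-02],
       [ 9.99999667e-01,  7.90812168e-04,  1.99085008e-04,
         6.13853397e-04],
       [-3.64821724e-05,  2.87268887e-01, -9.57849980e-01,
        -6.94087583e-02],
       [ 0.00000000e+00,  0.00000000e+00,  0.00000000e+00,
         1.00000000e+00]])}
```

View pics/top0.png

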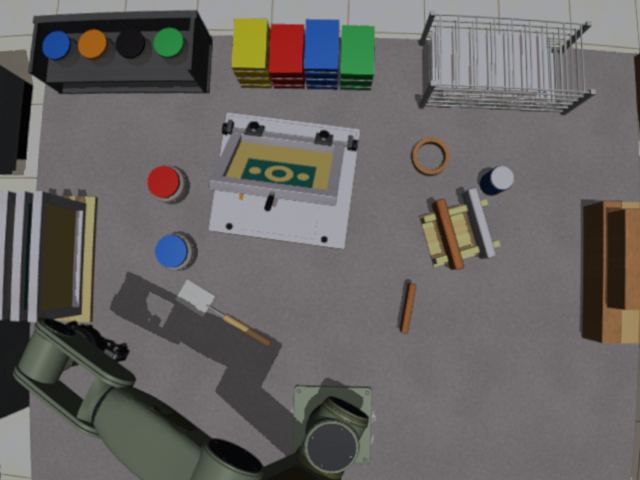

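View pics/side0.png

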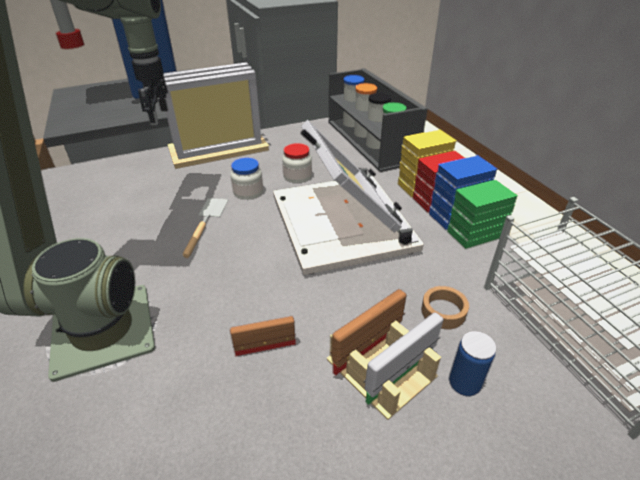

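View pics/wrist0.png

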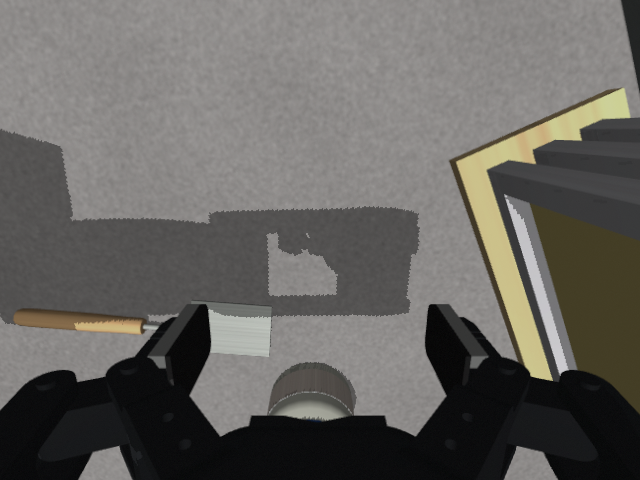

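Candidates for the squeegee are the wooden one in the rack at top (448,235), 180 mm long, and the shorter one on the table at (408,307). The rack one fits by location and size, and I'll confirm it by measurement and a crop.

```bash
cat >> h.py <<'E'
from scipy.spatial.transform import Rotation as Ro
from scipy.optimize import least_squares
def cam(n,obs=None):
    c=get_calibration(n)
    if n!="wrist":
        R=Ro.from_euler('xyz',c['attitude'],degrees=True).as_matrix(); t=np.array(c['xyz'])
    else:
        T=c['tool_from_camera']; Rt=Ro.from_euler('xyz',obs['tool_rot'],degrees=True).as_matrix()
        R=Rt@T[:3,:3]; t=obs['ee_pos']+Rt@T[:3,3]
    return c,R,t
def proj(n,P,obs=None):
    c,R,t=cam(n,obs); q=(np.atleast_2d(P)-t)@R
    s=np.c_[q[:,0],-q[:,1]]/(-q[:,2:3]); s=s*(1+c['k1']*(s**2).sum(1,keepdims=True))
    return s*[c['fx'],c['fy']]+[c['cx'],c['cy']]
def unproj(n,uv,z,obs=None):
    c,R,t=cam(n,obs); uv=np.atleast_2d(uv).astype(float)
    s0=(uv-[c['cx'],c['cy']])/[c['fx'],c['fy']]; s=s0.copy()
    for _ in range(20): s=s0/(1+c['k1']*(s**2).sum(1,keepdims=True))
    d=np.c_[s[:,0],-s[:,1],-np.ones(len(s))]@R.T
    return t+d*((z-t[2])/d[:,2])[:,None]
E
python3 - <<'E'
from h import *
p=unproj("top",[(229,113),(358,129),(345,248),(210,231)],.037); print("press",p, [np.linalg.norm(p[i]-p[i-1]) for i in range(4)])
p=unproj("top",[(440,201),(459,268)],.13);print("sq top",p,np.linalg.norm(p[0]-p[1]))
p=unproj("top",[(409,284),(406,331)],.08);print("small",p,np.linalg.norm(p[0]-p[1]))
for n,b,f in (("top",(400,180,120,100),6),("top",(200,100,170,160),4.5),("side",(310,270,150,150),4)):
    im=cv2.imread(f"pics/{n}0.png"); x,y,w,h=b
    cv2.imwrite(f"pics/crop_{n}_{x}.png",cv2.resize(im[y:y+h,x:x+w],None,fx=f,fy=f,interpolation=cv2.INTER_CUBIC)[:600,:800])
E
```

```text
press [[ 0.81949099  0.29765354  0.037     ]
 [ 0.78313196 -0.0467332   0.037     ]
 [ 0.46822623 -0.02024095  0.037     ]
 [ 0.50304483  0.33412535  0.037     ]] [np.float64(0.31854099648204043), np.float64(0.34630073702328096), np.float64(0.31601813472375245), np.float64(0.3560727581874855)]
sq top [[ 0.58641739 -0.24993449  0.13      ]
 [ 0.42275393 -0.2995952   0.13      ]] 0.1710319099599975
small [[ 0.37997935 -0.18324988  0.08      ]
 [ 0.26154398 -0.17855821  0.08      ]] 0.11852826210614163
```

View pics/crop_top_400.png

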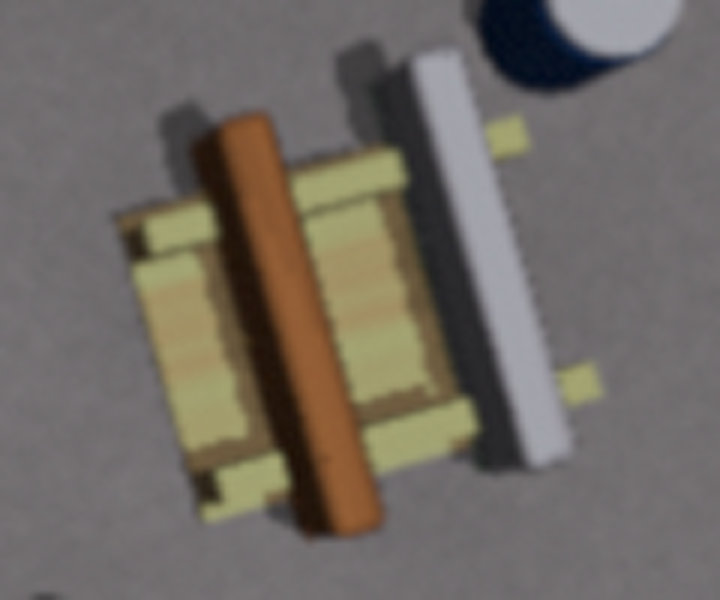

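View pics/crop_top_200.png

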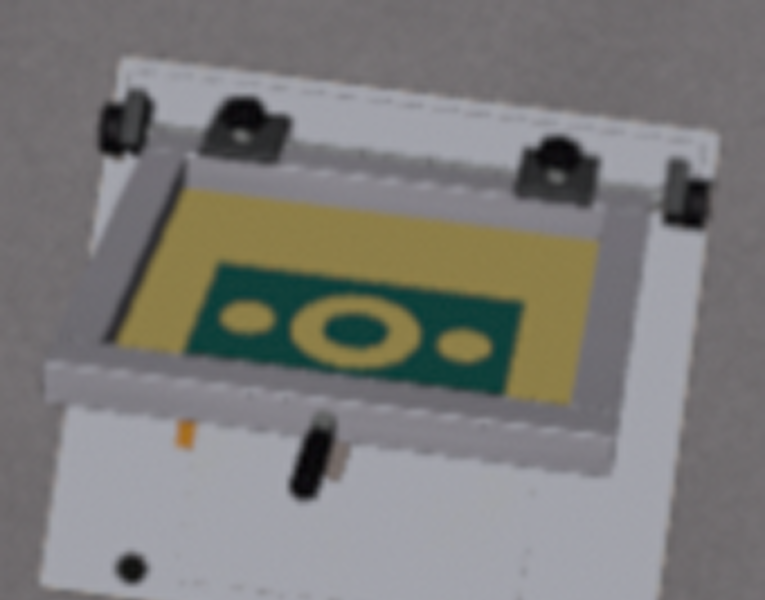

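View pics/crop_side_310.png

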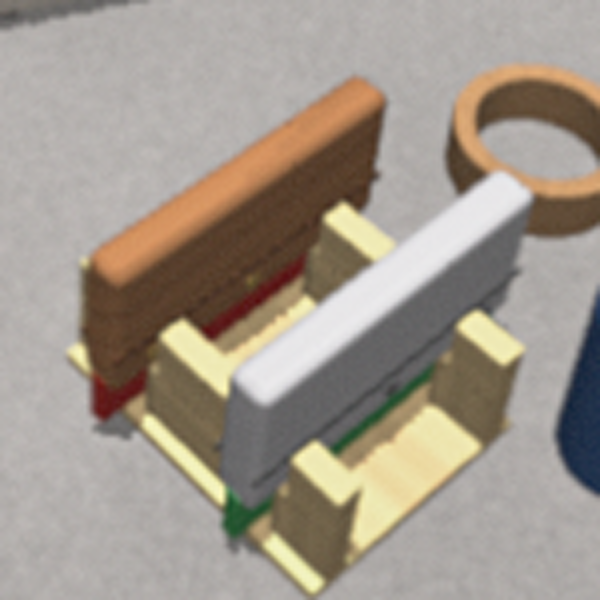

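```bash
cat >> h.py <<'E'
def scr(p,th,d,y,h):
    x0,y0,a=p[:3]; d=np.asarray(d,float);
    lx=0.14-d*np.cos(th)+h*np.sin(th); lz=.0575+d*np.sin(th)+h*np.cos(th)
    return press(p,lx,y,lz)
def press(p,x,y,z):
    x,y,z=np.broadcast_arrays(np.asarray(x,float),y,z); c,s=np.cos(p[2]),np.sin(p[2])
    return np.c_[p[0]+c*x-s*y, p[1]+s*x+c*y, z]
E
python3 - <<'E'
from h import *
def f(p,full=False):
    th=p[3]
    P=np.r_[press(p,[.19,.19,-.13,-.13],[.18,-.18,-.18,.18],.037),
      scr(p,th,[.265,.265,.265,.265],np.array([.145,-.145,.145,-.145]),np.array([.0125,.0125,-.0125,-.0125])),
      scr(p,th,[.30],np.array([0.]),np.array([0.]))]
    m=np.array([(227.1,113.3),(359.1,129.3),(345,248),(210,231),(210.4,180.4),(336.7,196.7),(210.4,188.4),(336,205.1),(269.5,202)])
    e=proj("top",P)-m
    return e if full else e.ravel()
s=least_squares(f,[.64,.14,-.1,.7],loss='soft_l1'); p=s.x
print(p,np.degrees(p[2:])); print(f(p,True).round(1))
print("grip",scr(p,p[3],[.3],0.,0.),"closed",scr(p,0,[.3],0.,0.),"stroke",press(p,.0625,0.,.048),"hinge",press(p,.14,0.,.0575))
im=cv2.imread("pics/side0.png")
for q in proj("side",np.r_[press(p,[.19,.19,-.13,-.13],[.18,-.18,-.18,.18],.037),scr(p,p[3],[.3],0.,0.),scr(p,p[3],[.265,.265],np.array([.145,-.145]),.0125)]): cv2.circle(im,tuple(int(v) for v in q),2,(0,0,255),-1)
# rack/squeegee fit on top face corners z=.130 and bottom
def g(q):
    c,s=np.cos(q[2]),np.sin(q[2]); L=np.array([(.09,.012),(.09,-.012),(-.09,.012),(-.09,-.012)])
    return np.c_[q[0]+c*L[:,0]-s*L[:,1],q[1]+s*L[:,0]+c*L[:,1],[.13]*4]
m=np.array([(220,125),(270,117),(333,536),(383,525)])/6+[400,180]
s=least_squares(lambda q:(proj("top",g(q))-m).ravel(),[.5,-.27,.29]); q=s.x
print("sq",q,np.degrees(q[2]),s.fun.round(1))
for u in proj("side",g(q)): cv2.circle(im,tuple(int(v) for v in u),2,(255,0,255),-1)
cv2.imwrite("pics/side_ov.png",im)
np.save("pq.npy",np.r_[p,q])
o=r.observe()
E
```

```text
[ 0.61358072  0.14493712 -0.10232705  0.8522621 ] [-5.86290788 48.83102151]
[[-0.6 -0.9]
 [ 1.5 -0.6]
 [ 0.2  0.9]
 [-1.2  0.1]
 [-0.8 -0.1]
 [ 0.6 -0.3]
 [-0.6  1.1]
 [ 0.2  0.4]
 [ 0.6 -0.4]]
grip [[0.55639682 0.15080909 0.28333143]] closed [[0.45441766 0.16128089 0.0575    ]] stroke [[0.67575379 0.13855284 0.048     ]] hinge [[0.7528484  0.13063632 0.0575    ]]
sq [ 0.50519474 -0.27666068  0.28595795] 16.38418346415654 [-0.7 -0.7  0.2 -1.8 -0.2  1.6  0.8  0.8]
```

View pics/side_ov.png

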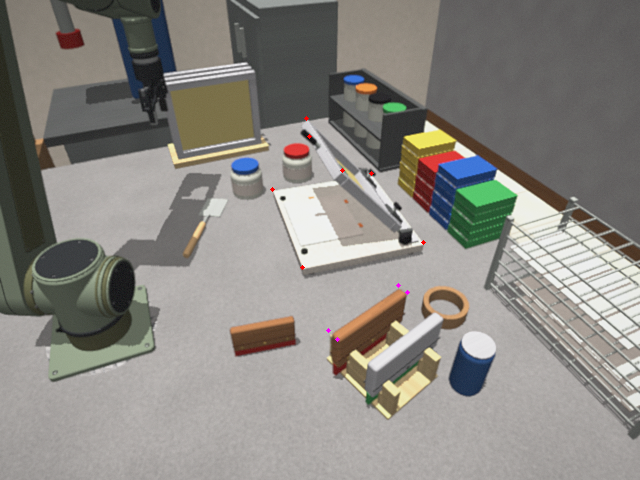

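The press fit agrees in both views. The grip is at (0.556, 0.151, 0.283), screen angle ≈ 0.85 rad. The crops show the brown 180 mm handle with a red blade in the rack. The one on the table measures about 118 mm, so it is the look-alike. Moving over the grip now.

Call:
{"method": "carry_out", "body": {"deltas": [{"tx": 0,"ty": -1,"tz": 3},{"tx": 2,"ty": -3,"tz": 3,"yaw": 0.03},{"tx": 2.6,"ty": -3,"tz": 3,"yaw": 0.03},{"tx": 2.7,"ty": -3,"tz": 2,"yaw": 0.03},{"tx": 2.7,"ty": -3,"tz": 1,"yaw": 0.03}], "hand": 1, "newtons": 25}}

```text
invalid input
```

Call:
{"method": "carry_out", "body": {"deltas": [{"tx": 2.7,"ty": -3,"yaw": 0.03},{"tx": 2.7,"ty": -3,"yaw": 0.03},{"tx": 2.7,"ty": -3,"yaw": 0.03},{"tx": 2.7,"ty": -3,"yaw": 0.03},{"tx": 2.7,"ty": -3,"yaw": 0.03}]}}

```text
invalid input
```

Call:
{"method": "carry_out", "body": {"deltas": [{"tx": 2.7,"ty": -3,"yaw": 0.03},{"tx": 2.7,"ty": -3,"yaw": 0.03},{"tx": 2,"ty": -2.5},{},{}]}}

```text
invalid input
```

Call:
{"method": "carry_out", "body": {"deltas": [{"tx": 0,"ty": -1,"tz": 3,"yaw": 0},{"tx": 2,"ty": -3,"tz": 3,"yaw": 0.03},{"tx": 2.6,"ty": -3,"tz": 3,"yaw": 0.03},{"tx": 2.7,"ty": -3,"tz": 2,"yaw": 0.03},{"tx": 2.7,"ty": -3,"tz": 1,"yaw": 0.03}], "hand": 1, "newtons": 25}}

```text
clock: 0.65
ee_pos: [0.3394, 0.3922, 0.426]
tool_rot: [179.8, 0.1, 162.5]
wrist_force: [0.3, 0.1, 0.7]
opening: 0.0854
```

Call:
{"method": "carry_out", "body": {"deltas": [{"tx": 2.7,"ty": -3,"tz": 0,"yaw": 0.03},{"tx": 2.7,"ty": -3,"tz": 0,"yaw": 0.03},{"tx": 2.7,"ty": -3,"tz": 0,"yaw": 0.03},{"tx": 2.7,"ty": -3,"tz": 0,"yaw": 0.03},{"tx": 2.7,"ty": -3,"tz": 0,"yaw": 0.03}]}}

```text
clock: 1.15
ee_pos: [0.4743, 0.2418, 0.4237]
tool_rot: [-180.0, -0.0, 171.0]
wrist_force: [0.3, 1.7, 0.5]
opening: 0.0853
```

Call:
{"method": "carry_out", "body": {"deltas": [{"tx": 2.7,"ty": -3,"tz": 0,"yaw": 0.03},{"tx": 2.7,"ty": -3,"tz": 0,"yaw": 0.02},{"tx": 2.2,"ty": -2.6,"tz": 0,"yaw": 0},{"tx": 0,"ty": 0,"tz": 0,"yaw": 0}]}}

```text
clock: 1.55
ee_pos: [0.5517, 0.1542, 0.4228]
tool_rot: [-179.9, -0.0, 173.6]
wrist_force: [-0.2, 0.9, -0.2]
opening: 0.0854
```

Run:
```python
from h import *
o=r.observe(); im=read_camera("wrist"); cv2.imwrite("pics/w1.png",im[:,:,::-1])
print(o['ee_pos'],o['tool_rot'],o['clock'])
p=np.load("pq.npy")
print(proj("wrist",scr(p,p[3],[.277,.3,.323],0.,0.),o))
```

```text
[0.55173437 0.15418795 0.42275175] [-1.79897951e+02 -2.61813444e-02  1.73554976e+02] 1.55
[[313.56781814 276.95873091]
 [312.85897234 264.48736884]
 [312.00280463 249.41878356]]
```

View pics/w1.png

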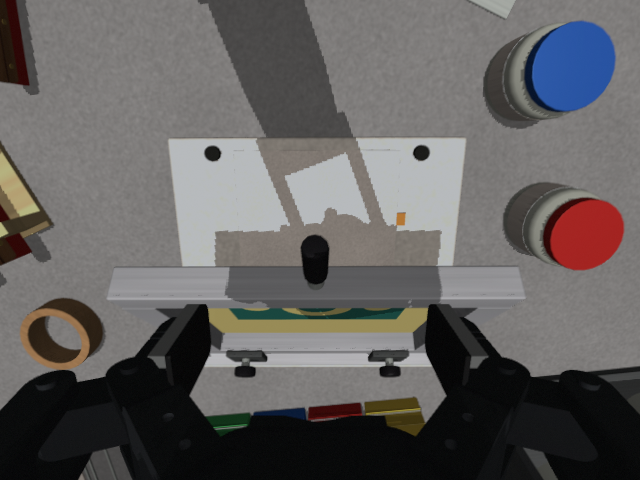

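The rod spans (315,243)–(316,280), within about 1–2 mm of the prediction. Descending and pinching.

Call:
{"method": "carry_out", "body": {"deltas": [{"tx": 0.4,"ty": -0.2,"tz": -2,"yaw": 0.01},{"tx": 0,"ty": 0,"tz": -2,"yaw": 0},{"tx": 0,"ty": 0,"tz": -2,"yaw": 0},{"tx": 0,"ty": 0,"tz": -1.5,"yaw": 0},{"tx": 0,"ty": 0,"tz": -0.8,"yaw": 0}]}}

```text
clock: 2.1
ee_pos: [0.5523, 0.1561, 0.3395]
tool_rot: [-180.0, -0.2, 174.5]
wrist_force: [-0.8, -0.2, -0.0]
opening: 0.0853
```

Call:
{"method": "carry_out", "body": {"deltas": [{"tx": 0,"ty": 0,"tz": 0,"yaw": 0},{"tx": 0,"ty": 0,"tz": 0,"yaw": 0},{"tx": 0,"ty": 0,"tz": 0,"yaw": 0},{"tx": 0,"ty": 0,"tz": 0,"yaw": 0},{"tx": 0,"ty": 0,"tz": 0,"yaw": 0}], "hand": -1, "newtons": 20}}

```text
clock: 2.6
ee_pos: [0.5532, 0.1523, 0.3417]
tool_rot: [-179.5, 0.0, 174.4]
wrist_force: [-1.8, -3.6, 2.6]
opening: 0.0153
```

Call:
{"method": "carry_out", "body": {"deltas": [{"tx": -0.8,"ty": 0.08,"tz": -0.7,"yaw": 0},{"tx": -1.5,"ty": 0.15,"tz": -1.5,"yaw": 0},{"tx": -1.4,"ty": 0.14,"tz": -1.6,"yaw": 0},{"tx": -1.3,"ty": 0.13,"tz": -1.7,"yaw": 0},{"tx": -1.2,"ty": 0.12,"tz": -1.8,"yaw": 0}]}}

```text
clock: 3.1
ee_pos: [0.4919, 0.1589, 0.2686]
tool_rot: [-179.7, 0.3, 174.4]
wrist_force: [3.2, -9.2, 1.3]
opening: 0.0152
```

Call:
{"method": "carry_out", "body": {"deltas": [{"tx": -0.9,"ty": 0.1,"tz": -1.8,"yaw": 0},{"tx": -0.8,"ty": 0.1,"tz": -1.9,"yaw": 0},{"tx": -0.7,"ty": 0.1,"tz": -1.9,"yaw": 0},{"tx": -0.5,"ty": 0.05,"tz": -2,"yaw": 0},{"tx": -0.4,"ty": 0,"tz": -2,"yaw": 0}]}}

```text
clock: 3.6
ee_pos: [0.4564, 0.1628, 0.1714]
tool_rot: [-179.7, -0.2, 174.4]
wrist_force: [-3.9, -8.4, 2.9]
opening: 0.0152
```

Call:
{"method": "carry_out", "body": {"deltas": [{"tx": -0.3,"ty": 0,"tz": -2,"yaw": 0},{"tx": -0.1,"ty": 0,"tz": -1.5,"yaw": 0},{"tx": 0,"ty": 0,"tz": -1.2,"yaw": 0},{"tx": 0,"ty": 0,"tz": -0.7,"yaw": 0},{"tx": 0,"ty": 0,"tz": -0.3,"yaw": 0}]}}

```text
clock: 4.1
ee_pos: [0.4518, 0.1633, 0.1139]
tool_rot: [-179.7, -0.4, 174.4]
wrist_force: [-6.3, -5.7, 2.4]
opening: 0.0152
```

Run:
```python
from h import *
o=r.observe();print(o['ee_pos'],o['wrist_force'])
im=read_camera("side"); cv2.imwrite("pics/s2.png",cv2.resize(im[100:330,200:480,::-1],None,fx=2.6,fy=2.6))
```

```text
[0.45179021 0.16326202 0.11386631] [-6.31082991 -5.67972877  2.42361172]
```

View pics/s2.png

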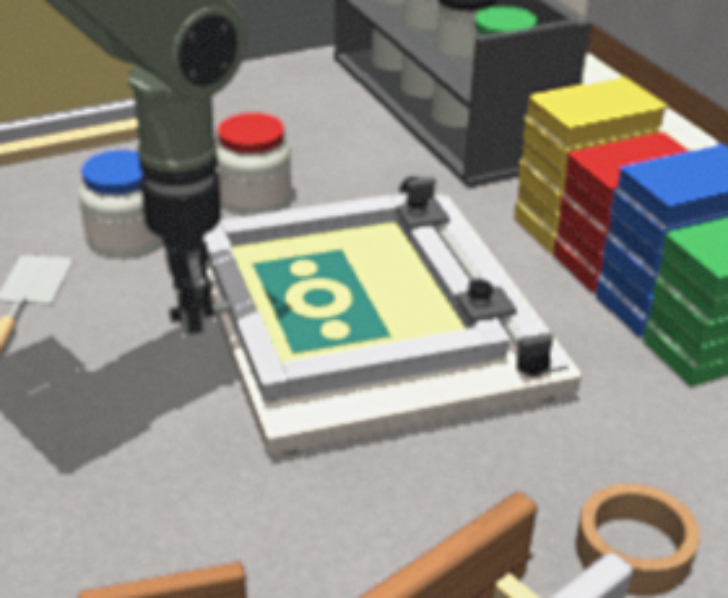

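The screen is nearly closed (frame close to the board). No stop force yet, so I'm pressing a little further.

Call:
{"method": "carry_out", "body": {"deltas": [{"tx": 0,"ty": 0,"tz": -0.2,"yaw": 0},{"tx": 0,"ty": 0,"tz": -0.2,"yaw": 0},{"tx": 0,"ty": 0,"tz": 0,"yaw": 0}]}}

```text
clock: 4.45
ee_pos: [0.4518, 0.1632, 0.111]
tool_rot: [-179.8, -0.4, 174.4]
wrist_force: [-6.5, -5.9, 7.4]
opening: 0.0152
```

Call:
{"method": "carry_out", "body": {"deltas": [{"tx": 0,"ty": 0,"tz": -0.2,"yaw": 0},{"tx": 0,"ty": 0,"tz": -0.2,"yaw": 0},{"tx": 0,"ty": 0,"tz": 0,"yaw": 0}]}}

```text
clock: 4.75
ee_pos: [0.4528, 0.1631, 0.1089]
tool_rot: [-179.8, -0.2, 174.4]
wrist_force: [-8.7, -8.9, 22.2]
opening: 0.0152
```

Stop reached (22 N). Releasing and rising.

Call:
{"method": "carry_out", "body": {"deltas": [{"tx": 0,"ty": 0,"tz": 0,"yaw": 0},{"tx": 0,"ty": 0,"tz": 0,"yaw": 0},{"tx": 0,"ty": 0,"tz": 0,"yaw": 0}], "hand": 1}}

```text
clock: 5.05
ee_pos: [0.4549, 0.165, 0.107]
tool_rot: [180.0, 0.0, 174.4]
wrist_force: [-0.5, 0.3, 0.6]
opening: 0.0583
```

Call:
{"method": "carry_out", "body": {"deltas": [{"tx": 0,"ty": 0,"tz": 2,"yaw": 0},{"tx": 0,"ty": 0,"tz": 4,"yaw": 0},{"tx": 0,"ty": 0,"tz": 4,"yaw": 0},{"tx": 0,"ty": -1,"tz": 4,"yaw": -0.1},{"tx": 0,"ty": -2,"tz": 4,"yaw": -0.14}]}}

```text
clock: 5.55
ee_pos: [0.4546, 0.1354, 0.2884]
tool_rot: [180.0, 0.0, 160.5]
wrist_force: [0.5, -0.4, 0.1]
opening: 0.0856
```

Run:
```python
from h import *
o=r.observe();print(o['ee_pos'],o['tool_rot'],o['joint_positions'].round(1))
im=read_camera("side"); im=im[:,:,::-1].copy()
p=np.load("pq.npy")
for th,c in ((0,(0,0,255)),(.04,(255,0,0))):
  for q in proj("side",np.r_[scr(p,th,[.265,.265],np.array([.145,-.145]),.0125),scr(p,th,[.323],0.,0.)]): cv2.circle(im,tuple(int(v) for v in q),1,c,-1)
cv2.imwrite("pics/s3.png",cv2.resize(im[130:330,200:440],None,fx=3,fy=3))
```

```text
[0.45459271 0.13541412 0.2884492 ] [1.79960951e+02 5.45789085e-03 1.60466850e+02] [ 15.2   9.9 103.6   0.   66.5 -55.3]
```

View pics/s3.png

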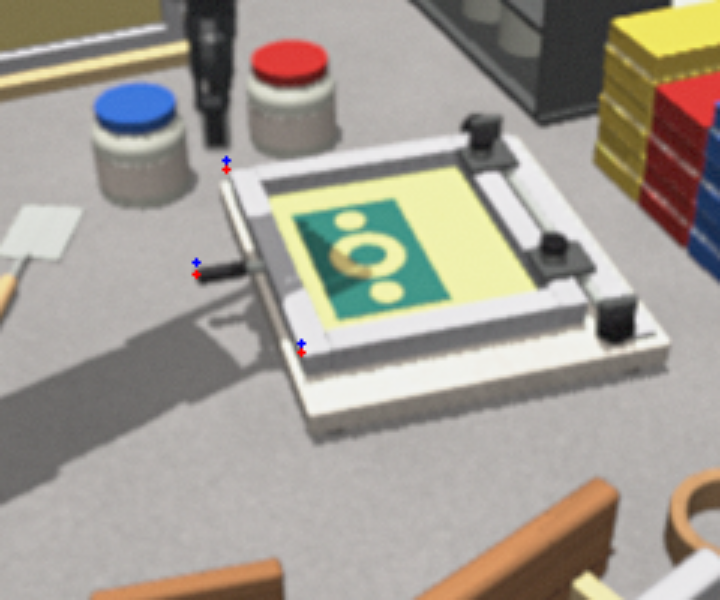

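The screen lies closed; the red θ=0 marks coincide with the frame corners and the grip. Moving on to the rack.

Call:
{"method": "carry_out", "body": {"deltas": [{"tx": 0.3,"ty": -2.4,"tz": 0,"yaw": -0.145},{"tx": 0.3,"ty": -2.4,"tz": 0,"yaw": -0.145},{"tx": 0.3,"ty": -2.4,"tz": 0,"yaw": -0.145},{"tx": 0.3,"ty": -2.4,"tz": 0,"yaw": -0.145},{"tx": 0.3,"ty": -2.4,"tz": 0,"yaw": -0.145}]}}

```text
clock: 6.1
ee_pos: [0.4697, 0.0141, 0.2866]
tool_rot: [-180.0, -0.0, 118.8]
wrist_force: [0.1, -0.7, 0.5]
opening: 0.0857
```

Call:
{"method": "carry_out", "body": {"deltas": [{"tx": 0.3,"ty": -2.4,"tz": 0,"yaw": -0.145},{"tx": 0.3,"ty": -2.4,"tz": 0,"yaw": -0.145},{"tx": 0.3,"ty": -2.4,"tz": 0,"yaw": -0.145},{"tx": 0.3,"ty": -2.4,"tz": 0,"yaw": -0.145},{"tx": 0.3,"ty": -2.4,"tz": 0,"yaw": -0.145}]}}

```text
clock: 6.6
ee_pos: [0.4848, -0.106, 0.2865]
tool_rot: [-180.0, -0.0, 77.3]
wrist_force: [0.3, -0.2, -0.2]
opening: 0.0851
```

Call:
{"method": "carry_out", "body": {"deltas": [{"tx": 0.3,"ty": -2.4,"tz": 0,"yaw": -0.145},{"tx": 0.3,"ty": -2.4,"tz": 0,"yaw": -0.145},{"tx": 0.3,"ty": -2.4,"tz": 0,"yaw": -0.145},{"tx": 0.3,"ty": -2.4,"tz": 0,"yaw": -0.145},{"tx": 0.3,"ty": -2.4,"tz": 0,"yaw": -0.145}]}}

```text
clock: 7.1
ee_pos: [0.4998, -0.2261, 0.2864]
tool_rot: [-180.0, 0.0, 35.7]
wrist_force: [0.9, 0.3, 0.2]
opening: 0.0854
```

Call:
{"method": "carry_out", "body": {"deltas": [{"tx": 0.3,"ty": -2.4,"tz": 0,"yaw": -0.145},{"tx": 0.3,"ty": -2.4,"tz": 0,"yaw": -0.145},{"tx": 0,"ty": 0,"tz": 0,"yaw": -0.05},{"tx": 0,"ty": 0,"tz": 0,"yaw": 0}]}}

```text
clock: 7.5
ee_pos: [0.5057, -0.2737, 0.2861]
tool_rot: [-180.0, 0.0, 16.5]
wrist_force: [0.4, 1.0, 0.4]
opening: 0.0852
```

Run:
```python
from h import *
o=r.observe();im=read_camera("wrist"); cv2.imwrite("pics/w4.png",im[:,:,::-1])
print(o['ee_pos'],o['tool_rot'],o['joint_positions'].round(1))
```

```text
[ 0.50565861 -0.27368194  0.28609789] [-1.79955496e+02  3.36580853e-02  1.65207402e+01] [-29.6  19.   91.3   0.   69.8  43.9]
```

View pics/w4.png

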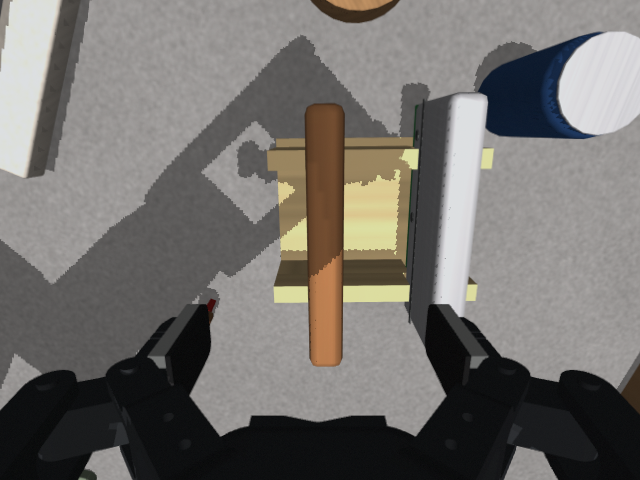

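Run:
```python
from h import *
o=r.observe()
e=unproj("wrist",[(305,110),(345,110),(310,358),(343,358),(324.5,104),(326,366)],.13,o); print(e)
a,b=(e[0]+e[1])/2,(e[2]+e[3])/2
print(np.linalg.norm(e[0]-e[1]),np.linalg.norm(e[4]-e[5]),np.linalg.norm(e[2]-e[3]))
print("yaw",np.degrees(np.arctan2(*(a-b)[1::-1])),"mid",(e[4]+e[5])/2)
```

```text
[[ 0.58596832 -0.24172427  0.13      ]
 [ 0.59257543 -0.26392064  0.13      ]
 [ 0.42795336 -0.2907337   0.13      ]
 [ 0.43460242 -0.31310968  0.13      ]
 [ 0.59232036 -0.25159549  0.13      ]
 [ 0.42487403 -0.30350347  0.13      ]]
0.023158857056466742 0.17530748180941358 0.023342973003703266
yaw 17.263491651597338 mid [ 0.50859719 -0.27754948  0.13      ]
```

Call:
{"method": "carry_out", "body": {"deltas": [{"tx": 0.3,"ty": -0.4,"tz": -2,"yaw": 0.01},{"tx": 0,"ty": 0,"tz": -3,"yaw": 0},{"tx": 0,"ty": 0,"tz": -3,"yaw": 0},{"tx": 0,"ty": 0,"tz": -3,"yaw": 0},{"tx": 0,"ty": 0,"tz": -2.6,"yaw": 0}], "hand": 0.4}}

```text
clock: 8.05
ee_pos: [0.5083, -0.2762, 0.1494]
tool_rot: [-180.0, 0.0, 17.3]
wrist_force: [0.1, -0.4, -0.2]
opening: 0.06
```

Call:
{"method": "carry_out", "body": {"deltas": [{"tx": 0,"ty": 0,"tz": 0,"yaw": 0},{"tx": 0,"ty": 0,"tz": 0,"yaw": 0},{"tx": 0,"ty": 0,"tz": 0,"yaw": 0},{"tx": 0,"ty": 0,"tz": 0,"yaw": 0}], "hand": -1, "newtons": 60}}

```text
clock: 8.45
ee_pos: [0.5092, -0.2773, 0.1523]
tool_rot: [179.9, -0.1, 17.1]
wrist_force: [0.2, -0.3, 0.4]
opening: 0.0236
```

Gripped (23.6 mm opening, 24 mm handle). Drawing it straight up.

Call:
{"method": "carry_out", "body": {"deltas": [{"tx": 0,"ty": 0,"tz": 1,"yaw": 0},{"tx": 0,"ty": 0,"tz": 2,"yaw": 0},{"tx": 0,"ty": 0,"tz": 2.5,"yaw": 0},{"tx": 0,"ty": 0,"tz": 2.5,"yaw": 0},{"tx": 0,"ty": 0,"tz": 2.5,"yaw": 0}]}}

```text
clock: 8.95
ee_pos: [0.5083, -0.277, 0.258]
tool_rot: [180.0, -0.0, 17.1]
wrist_force: [0.7, -0.4, -3.3]
opening: 0.0234
```

Call:
{"method": "carry_out", "body": {"deltas": [{"tx": 0,"ty": 0,"tz": 2.5,"yaw": 0},{"tx": 0,"ty": 0,"tz": 2,"yaw": 0},{"tx": 0,"ty": 0,"tz": 0,"yaw": 0},{"tx": 0,"ty": 0,"tz": 0,"yaw": 0},{"tx": 0,"ty": 0,"tz": 0,"yaw": 0}]}}

```text
clock: 9.45
ee_pos: [0.5079, -0.2767, 0.2996]
tool_rot: [-179.9, 0.1, 17.1]
wrist_force: [0.2, 0.0, -2.0]
opening: 0.0233
```

Run:
```python
from h import *
o=r.observe();print(o['ee_pos'],o['tool_rot'],o['joint_positions'].round(1))
im=read_camera("side"); cv2.imwrite("pics/s5.png",im[:,:,::-1])
```

```text
[ 0.50787367 -0.27673124  0.29961586] [-1.79888489e+02  1.10421351e-01  1.71204132e+01] [-29.7  18.8  89.5  -0.   71.8  43.2]
```

View pics/s5.png

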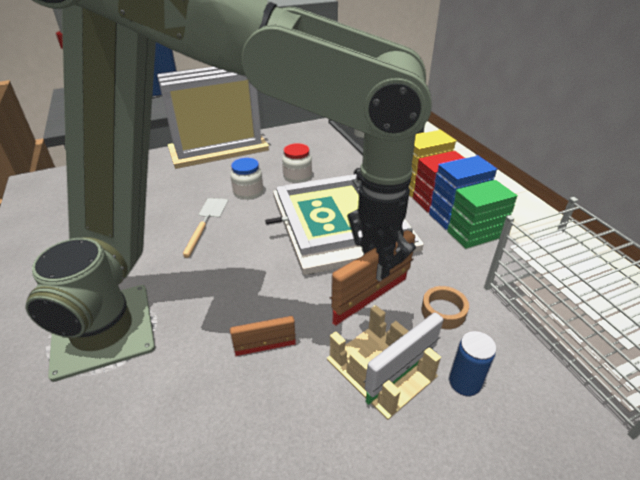

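Squeegee is held clear of the rack. Carrying it over the press, turning it square at the same time.

Call:
{"method": "carry_out", "body": {"deltas": [{"tx": 1,"ty": 2,"tz": 1.5,"yaw": 0.05},{"tx": 1.1,"ty": 3.5,"tz": 1.5,"yaw": 0.1},{"tx": 1.1,"ty": 3.5,"tz": 1.5,"yaw": 0.1},{"tx": 1.1,"ty": 3.5,"tz": 1.5,"yaw": 0.1},{"tx": 1.1,"ty": 3.5,"tz": 1.5,"yaw": 0.1}]}}

```text
clock: 10.0
ee_pos: [0.5626, -0.1157, 0.3752]
tool_rot: [-179.9, 0.1, 43.1]
wrist_force: [0.5, 0.7, -3.1]
opening: 0.0235
```

Call:
{"method": "carry_out", "body": {"deltas": [{"tx": 1.1,"ty": 3.5,"tz": 1.5,"yaw": 0.1},{"tx": 1.1,"ty": 3.5,"tz": 1.5,"yaw": 0.1},{"tx": 1.1,"ty": 3.5,"tz": 1.5,"yaw": 0.1},{"tx": 1.1,"ty": 3.5,"tz": 1.5,"yaw": 0.1},{"tx": 1.1,"ty": 3.5,"tz": 1.5,"yaw": 0.1}]}}

```text
clock: 10.5
ee_pos: [0.6178, 0.0594, 0.4501]
tool_rot: [-179.9, 0.1, 71.8]
wrist_force: [1.1, 0.9, -3.1]
opening: 0.0236
```

Call:
{"method": "carry_out", "body": {"deltas": [{"tx": 1.1,"ty": 3.5,"tz": 0,"yaw": 0.1},{"tx": 1,"ty": 3.5,"tz": 0,"yaw": 0.1},{"tx": 0.5,"ty": 1,"tz": 0,"yaw": 0.02},{"tx": 0,"ty": 0,"tz": 0,"yaw": 0},{"tx": 0,"ty": 0,"tz": 0,"yaw": 0}]}}

```text
clock: 11.0
ee_pos: [0.6435, 0.1371, 0.4499]
tool_rot: [-179.9, 0.1, 84.1]
wrist_force: [-0.5, -0.7, -2.8]
opening: 0.0233
```

Run:
```python
from h import *
o=r.observe();print(o['clock'],o['ee_pos'],o['tool_rot'],o['joint_positions'].round(1))
im=read_camera("side"); cv2.imwrite("pics/s6.png",im[:,:,::-1])
```

```text
11.0 [0.64350228 0.13713688 0.44986778] [-1.79886559e+02  9.44354508e-02  8.40884284e+01] [11.1 24.  60.5 -0.1 95.6 17. ]
```

View pics/s6.png

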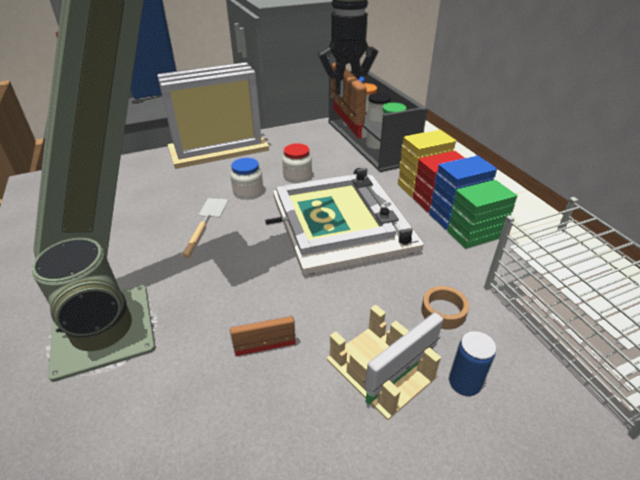

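The interface turns only about the vertical, so I need another way to lean the tool. The documented behaviour is that a pose out of reach is approached as far as the arm can. I'll see what happens to the attitude at the reach limit, high above everything.

Call:
{"method": "carry_out", "body": {"deltas": [{"tx": 3,"ty": 0.6,"tz": 0,"yaw": 0},{"tx": 4,"ty": 0.8,"tz": 0,"yaw": 0},{"tx": 4,"ty": 0.8,"tz": 0,"yaw": 0},{"tx": 4,"ty": 0.8,"tz": 0,"yaw": 0},{"tx": 3,"ty": 0.6,"tz": 0,"yaw": 0}]}}

```text
clock: 11.55
ee_pos: [0.8174, 0.1704, 0.4473]
tool_rot: [179.8, -0.1, 84.0]
wrist_force: [42.0, 9.3, 92.1]
opening: 0.0234
```

Call:
{"method": "carry_out", "body": {"deltas": [{"tx": 2,"ty": 0.4,"tz": 0,"yaw": 0},{"tx": 2,"ty": 0.4,"tz": 0,"yaw": 0},{"tx": 2,"ty": 0.4,"tz": 0,"yaw": 0}]}}

```text
clock: 11.85
ee_pos: [0.8388, 0.1751, 0.4267]
tool_rot: [177.9, -0.7, 84.1]
wrist_force: [-0.5, 0.1, -1.4]
opening: 0.0232
```

Run:
```python
from h import *
o=r.observe();print(o['clock'],o['ee_pos'],o['tool_rot'],o['joint_positions'].round(1))
```

```text
11.85 [0.83877114 0.17509616 0.42668328] [177.87358639  -0.66409976  84.06956563] [ 11.   51.4  12.3   0.  114.1  17. ]
```

It tilts about 2° at the limit, but the stop gave a 92 N transient. Continuing in very small steps.

Call:
{"method": "carry_out", "body": {"deltas": [{"tx": 0.5,"ty": 0.1,"tz": 0,"yaw": 0},{"tx": 0.5,"ty": 0.1,"tz": 0,"yaw": 0},{"tx": 0.5,"ty": 0.1,"tz": 0,"yaw": 0},{"tx": 0.5,"ty": 0.1,"tz": 0,"yaw": 0}]}}

```text
clock: 12.25
ee_pos: [0.8457, 0.1778, 0.4187]
tool_rot: [177.4, -0.8, 84.2]
wrist_force: [-1.3, -0.3, -3.5]
opening: 0.0234
```

```bash
cat >> h.py <<'E'
def st():
    o=r.observe(); z=Ro.from_euler('xyz',o['tool_rot'],degrees=True).as_matrix()
    print(o['clock'],o['ee_pos'].round(4),o['tool_rot'].round(2),o['joint_positions'].round(1),"toolz",z[:,2].round(3),"tilt",np.degrees(np.arccos(-z[2,2])).round(2),"F",o['wrist_force'].round(1),o['opening'].round(4)); return o
E
python3 -c "
from h import *
st()"
```

```text
Traceback (most recent call last):
  File "h.py", line 32, in st
    print(o['clock'],o['ee_pos'].round(4),o['tool_rot'].round(2),o['joint_positions'].round(1),"toolz",z[:,2].round(3),"tilt",np.degrees(np.arccos(-z[2,2])).round(2),"F",o['wrist_force'].round(1),o['opening'].round(4)); return o
                                                                                                                                                                                                    ^^^^^^^^^^^^^^^^^^
AttributeError: 'float' object has no attribute 'round'
```

Call:
{"method": "carry_out", "body": {"deltas": [{"tx": -1,"ty": -0.2,"tz": 0,"yaw": 0},{"tx": -1,"ty": -0.2,"tz": 0,"yaw": 0},{"tx": -1,"ty": -0.2,"tz": 0,"yaw": 0},{"tx": -1,"ty": -0.2,"tz": 0,"yaw": 0}]}}

```text
clock: 12.65
ee_pos: [0.8054, 0.1698, 0.4183]
tool_rot: [177.4, -0.8, 84.2]
wrist_force: [-0.1, 0.3, -3.4]
opening: 0.0233
```

```bash
sed -i "s/o\['opening'\].round(4)/round(o['opening'],4)/" h.py
python3 -c "
from h import *
st()"
```

```text
12.65 [0.8054 0.1698 0.4183] [177.39  -0.83  84.18] [ 11.1  43.   31.1   0.  103.2  16.9] toolz [ 0.047  0.01  -0.999] tilt 2.74 F [-0.1  0.3 -3.4] 0.0233
```

The tilt (2.7°, outward, the way that's needed) persists after backing off. So repeated small pushes at the limit build up the lean. I'll return slowly and build it up.

Call:
{"method": "carry_out", "body": {"deltas": [{"tx": 1,"ty": 0.2,"tz": 0,"yaw": 0},{"tx": 1,"ty": 0.2,"tz": 0,"yaw": 0},{"tx": 1,"ty": 0.2,"tz": 0,"yaw": 0},{"tx": 1,"ty": 0.2,"tz": 0,"yaw": 0},{"tx": 1,"ty": 0.2,"tz": 0.5,"yaw": 0}]}}

```text
clock: 13.15
ee_pos: [0.8485, 0.1784, 0.4119]
tool_rot: [177.6, -0.8, 84.2]
wrist_force: [2.4, 0.9, -5.2]
opening: 0.0231
```

Call:
{"method": "carry_out", "body": {"deltas": [{"tx": 2,"ty": 0.4,"tz": 1.5,"yaw": 0},{"tx": 2,"ty": 0.4,"tz": 1.5,"yaw": 0}]}}

```text
clock: 13.35
ee_pos: [0.8507, 0.1784, 0.427]
tool_rot: [175.2, -1.5, 84.2]
wrist_force: [0.1, -0.3, -2.0]
opening: 0.023
```

Call:
{"method": "carry_out", "body": {"deltas": [{"tx": 3,"ty": 0.6,"tz": 2,"yaw": 0},{"tx": 3,"ty": 0.6,"tz": 2,"yaw": 0}]}}

```text
clock: 13.55
ee_pos: [0.858, 0.1793, 0.4346]
tool_rot: [172.7, -2.3, 84.3]
wrist_force: [-0.7, 1.2, -2.9]
opening: 0.023
```

```bash
python3 -c "
from h import *
st()"
```

```text
13.55 [0.858  0.1793 0.4346] [172.66  -2.33  84.3 ] [1.100e+01 5.100e+01 1.230e+01 1.000e-01 1.091e+02 1.690e+01] toolz [ 0.131  0.027 -0.991] tilt 7.7 F [-0.7  1.2 -2.9] 0.023
```

1.25° per row, with low forces. The lean azimuth follows the arm's radial direction (11.6°), while the press axis is at −5.9°. I'll shift sideways so the rest of the lean builds up along the press axis.

Call:
{"method": "carry_out", "body": {"deltas": [{"tx": -1,"ty": -1,"tz": 0,"yaw": 0},{"tx": -1.5,"ty": -2,"tz": 0,"yaw": 0},{"tx": -1.5,"ty": -3,"tz": 0,"yaw": 0},{"tx": -0.5,"ty": -3.5,"tz": 0,"yaw": 0},{"tx": 0,"ty": -3.5,"tz": 0,"yaw": 0}]}}

```text
clock: 14.05
ee_pos: [0.812, 0.0486, 0.4355]
tool_rot: [172.6, -2.3, 84.4]
wrist_force: [0.5, 0.5, -3.2]
opening: 0.0232
```

Call:
{"method": "carry_out", "body": {"deltas": [{"tx": 0,"ty": -3.5,"tz": 0,"yaw": 0},{"tx": 0,"ty": -3.5,"tz": 0,"yaw": 0},{"tx": 0,"ty": -3.5,"tz": 0,"yaw": 0},{"tx": 0,"ty": -3,"tz": 0,"yaw": 0},{"tx": 0,"ty": -1.5,"tz": 0,"yaw": 0}]}}

```text
clock: 14.55
ee_pos: [0.813, -0.104, 0.4338]
tool_rot: [172.7, -2.2, 84.1]
wrist_force: [0.1, 0.2, -2.8]
opening: 0.023
```

```bash
python3 -c "
from h import *
st()
im=read_camera('side'); cv2.imwrite('pics/s7.png',im[:,:,::-1])"
```

```text
14.55 [ 0.813  -0.104   0.4338] [172.72  -2.17  84.12] [-8.9 39.9 35.3  2.6 97.7 -2.3] toolz [ 0.13   0.024 -0.991] tilt 7.59 F [ 0.1  0.2 -2.8] 0.023
```

View pics/s7.png

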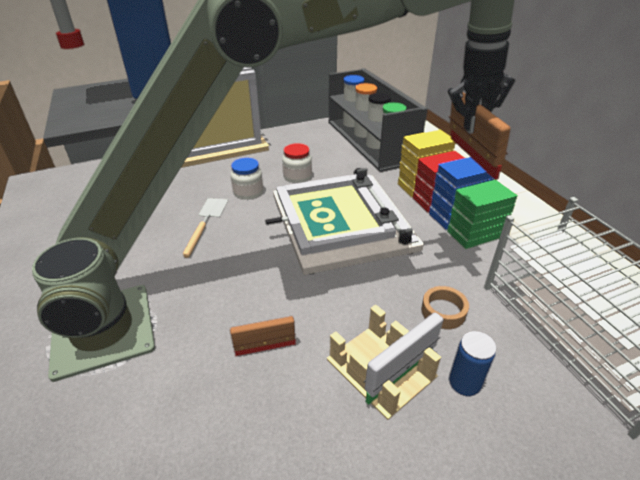

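Call:
{"method": "carry_out", "body": {"deltas": [{"tx": 1,"ty": -0.1,"tz": 0,"yaw": 0},{"tx": 1,"ty": -0.1,"tz": 0,"yaw": 0},{"tx": 1,"ty": -0.1,"tz": 0,"yaw": 0},{"tx": 1,"ty": -0.1,"tz": 0,"yaw": 0},{"tx": 1,"ty": -0.1,"tz": 0,"yaw": 0}]}}

```text
clock: 15.1
ee_pos: [0.8636, -0.1036, 0.4332]
tool_rot: [172.8, -2.3, 84.4]
wrist_force: [0.2, 0.1, -3.4]
opening: 0.0235
```

Call:
{"method": "carry_out", "body": {"deltas": [{"tx": 1,"ty": -0.1,"tz": 0.7,"yaw": 0},{"tx": 2,"ty": -0.2,"tz": 1.3,"yaw": 0},{"tx": 3,"ty": -0.3,"tz": 2,"yaw": 0},{"tx": 3,"ty": -0.3,"tz": 2,"yaw": 0}]}}

```text
clock: 15.5
ee_pos: [0.8782, -0.1039, 0.447]
tool_rot: [168.9, -2.2, 84.3]
wrist_force: [-0.1, -0.6, -3.1]
opening: 0.0229
```

```bash
python3 -c "
from h import *
st()"
```

```text
15.5 [ 0.8782 -0.1039  0.447 ] [168.89  -2.23  84.35] [ -8.2  50.3  12.3   2.8 106.4  -1.3] toolz [ 0.196  0.019 -0.981] tilt 11.33 F [-0.1 -0.6 -3.1] 0.0229
```

Works well. Continuing to build it up.

Call:
{"method": "carry_out", "body": {"deltas": [{"tx": 4,"ty": -0.5,"tz": 2.5,"yaw": 0},{"tx": 4,"ty": -0.5,"tz": 2.5,"yaw": 0},{"tx": 4,"ty": -0.5,"tz": 2.5,"yaw": 0}]}}

```text
clock: 15.8
ee_pos: [0.8971, -0.1066, 0.456]
tool_rot: [163.7, -2.2, 84.3]
wrist_force: [0.6, -0.2, -2.7]
opening: 0.0233
```

Call:
{"method": "carry_out", "body": {"deltas": [{"tx": 4,"ty": -0.5,"tz": 2.5,"yaw": 0},{"tx": 4,"ty": -0.5,"tz": 2.5,"yaw": 0},{"tx": 4,"ty": -0.5,"tz": 2.5,"yaw": 0},{"tx": 4,"ty": -0.5,"tz": 2.5,"yaw": 0}]}}

```text
clock: 16.2
ee_pos: [0.9242, -0.1094, 0.4678]
tool_rot: [156.7, -2.2, 84.3]
wrist_force: [0.1, -0.7, -2.8]
opening: 0.023
```

```bash
python3 -c "
from h import *
st()"
```

```text
16.2 [ 0.9242 -0.1094  0.4678] [156.69  -2.17  84.26] [-8.2 49.9 12.3  3.  94.5 -1.2] toolz [ 0.397 -0.005 -0.918] tilt 23.41 F [ 0.1 -0.7 -2.8] 0.023
```

Call:
{"method": "carry_out", "body": {"deltas": [{"tx": 4,"ty": -0.6,"tz": 2.5,"yaw": 0},{"tx": 4,"ty": -0.6,"tz": 2.5,"yaw": 0},{"tx": 4,"ty": -0.6,"tz": 2.5,"yaw": 0},{"tx": 3.5,"ty": -0.5,"tz": 2,"yaw": 0}]}}

```text
clock: 16.6
ee_pos: [0.9518, -0.1156, 0.479]
tool_rot: [149.7, -2.1, 84.2]
wrist_force: [-0.6, -0.3, -3.4]
opening: 0.0231
```

Run:
```python
from h import *
o=st(); p=np.load("pq.npy")
R=Ro.from_euler('xyz',o['tool_rot'],degrees=True).as_matrix()
c,s=np.cos(p[2]),np.sin(p[2]); px=np.array([c,s,0]);py=np.array([-s,c,0])
want=np.cos(np.pi/6)*np.array([0,0,1])-np.sin(np.pi/6)*px
print("z err",np.degrees(np.arccos(abs(R[:,2]@want))),"x err",np.degrees(np.arccos(abs(R[:,0]@py))))
# squeegee: TCP to blade edge along tool z: .1523-.015
e=o['ee_pos']+R[:,2]*.1373; t=press(p,.0625,0.,.098)[0]
print("edge",e,"target",t,"delta cm",(t-e)*100)
im=read_camera('side'); cv2.imwrite('pics/s8.png',im[:,:,::-1])
```

```text
16.6 [ 0.9518 -0.1156  0.479 ] [149.72  -2.13  84.24] [-8.4 50.1 12.3  3.2 87.4 -1.4] toolz [ 0.505 -0.019 -0.863] tilt 30.35 F [-0.6 -0.3 -3.4] 0.0231
z err 1.9120257367463436 x err 2.129199298551524
edge [ 1.02109603 -0.11814186  0.36053751] target [0.67575379 0.13855284 0.098     ] delta cm [-34.53422395  25.66947009 -26.25375146]
```

View pics/s8.png

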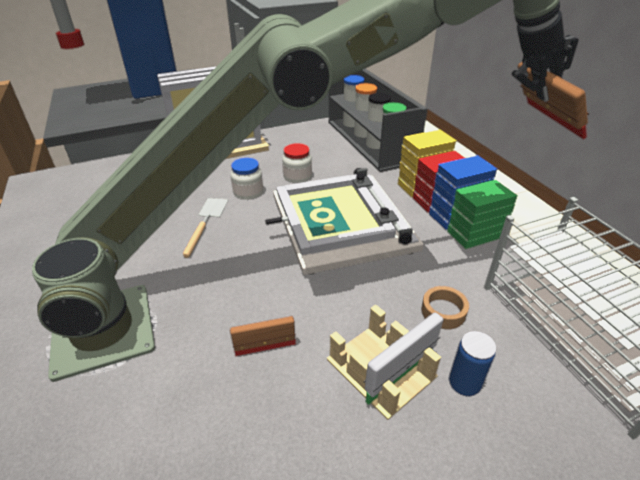

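The squeegee now leans 30.4° with about 2° attitude error. Bringing it back over the strip, slowly off the limit.

Call:
{"method": "carry_out", "body": {"deltas": [{"tx": -1,"ty": 0.7,"tz": 0,"yaw": 0},{"tx": -1.5,"ty": 1.1,"tz": 0,"yaw": 0},{"tx": -2,"ty": 1.5,"tz": 0,"yaw": 0},{"tx": -2.5,"ty": 2,"tz": 0,"yaw": 0},{"tx": -3,"ty": 2.3,"tz": 0,"yaw": 0}]}}

```text
clock: 17.15
ee_pos: [0.8505, -0.0392, 0.4776]
tool_rot: [149.9, -2.1, 84.2]
wrist_force: [0.4, 0.8, -2.5]
opening: 0.0233
```

Call:
{"method": "carry_out", "body": {"deltas": [{"tx": -3,"ty": 2.3,"tz": 0,"yaw": 0},{"tx": -3,"ty": 2.3,"tz": 0,"yaw": 0},{"tx": -3,"ty": 2.3,"tz": 0,"yaw": 0},{"tx": -3,"ty": 2.2,"tz": -1,"yaw": 0},{"tx": -3,"ty": 2.2,"tz": -1,"yaw": 0}]}}

```text
clock: 17.65
ee_pos: [0.6997, 0.0745, 0.459]
tool_rot: [149.8, -2.2, 84.3]
wrist_force: [0.4, 1.1, -2.0]
opening: 0.0236
```

Call:
{"method": "carry_out", "body": {"deltas": [{"tx": -3,"ty": 2.2,"tz": -2,"yaw": 0},{"tx": -3,"ty": 2.2,"tz": -2,"yaw": 0},{"tx": -2.5,"ty": 2,"tz": -2,"yaw": 0},{"tx": 0,"ty": 0,"tz": -2,"yaw": 0},{"tx": 0,"ty": 0,"tz": 0,"yaw": 0}]}}

```text
clock: 18.15
ee_pos: [0.6142, 0.1381, 0.3755]
tool_rot: [150.2, -2.0, 84.3]
wrist_force: [-0.4, 0.1, -3.0]
opening: 0.0235
```

```bash
cat > chk.py <<'E'
from h import *
o=st(); p=np.load("pq.npy")
R=Ro.from_euler('xyz',o['tool_rot'],degrees=True).as_matrix()
c,s=np.cos(p[2]),np.sin(p[2]); px=np.array([c,s,0]);py=np.array([-s,c,0])
want=np.cos(np.pi/6)*np.array([0,0,1])-np.sin(np.pi/6)*px
print("z err",np.degrees(np.arccos(abs(R[:,2]@want))),"x err",np.degrees(np.arccos(abs(R[:,0]@py))))
e=o['ee_pos']+R[:,2]*.1373; t=press(p,.0625,0.,.098)[0]
print("edge",e,"target",t,"delta cm",(t-e)*100)
E
python3 chk.py
```

```text
18.15 [0.6142 0.1381 0.3755] [150.21  -2.02  84.31] [ 14.9  11.3  93.7 -11.5  46.9  26.9] toolz [ 0.497 -0.019 -0.867] tilt 29.85 F [-0.4  0.1 -3. ] 0.0235
z err 1.8495600113510922 x err 2.02805627353451
edge [0.68245591 0.1355146  0.25639847] target [0.67575379 0.13855284 0.098     ] delta cm [ -0.67021167   0.30382357 -15.83984685]
```

Call:
{"method": "carry_out", "body": {"deltas": [{"tx": -0.3,"ty": 0.1,"tz": -2,"yaw": 0},{"tx": -0.3,"ty": 0.1,"tz": -3,"yaw": 0},{"tx": 0,"ty": 0.1,"tz": -3,"yaw": 0},{"tx": 0,"ty": 0,"tz": -2,"yaw": 0},{"tx": 0,"ty": 0,"tz": 0,"yaw": 0}]}}

```text
clock: 18.65
ee_pos: [0.6099, 0.1399, 0.276]
tool_rot: [150.1, -2.0, 84.2]
wrist_force: [-0.9, 0.3, -2.9]
opening: 0.0234
```

```bash
python3 chk.py
python3 - <<'E'
from h import *
o=r.observe(); p=np.load("pq.npy"); R=Ro.from_euler('xyz',o['tool_rot'],degrees=True).as_matrix()
C=np.array([o['ee_pos']+R[:,2]*.1373+R[:,0]*x for x in (-.09,0,.09)]); T=np.array([o['ee_pos']+R[:,2]*.0223+R[:,0]*x for x in (-.09,0,.09)])
for n in("side","top"):
    im=read_camera(n)[:,:,::-1].copy()
    for q in proj(n,np.r_[C,T]): cv2.circle(im,tuple(int(v*1) for v in q),1,(0,255,0),-1)
    q=proj(n,press(p,.0625,0.,.048))[0]; cv2.circle(im,tuple(int(v) for v in q),2,(255,0,255),-1)
    u,v=int(q[0]),int(q[1]); im=im[max(v-120,0):v+100,max(u-130,0):u+130]
    cv2.imwrite(f"pics/{n}9.png",cv2.resize(im,None,fx=2.7,fy=2.7))
E
```

```text
18.65 [0.6099 0.1399 0.276 ] [150.15  -2.01  84.17] [ 15.3  15.2 103.6 -15.8  33.5  32.7] toolz [ 0.498 -0.02  -0.867] tilt 29.91 F [-0.9  0.3 -2.9] 0.0234
z err 1.7675340317948862 x err 2.011000203333013
edge [0.67826444 0.13710353 0.15697445] target [0.67575379 0.13855284 0.098     ] delta cm [-0.2510652   0.14493035 -5.89744453]
```

View pics/side9.png

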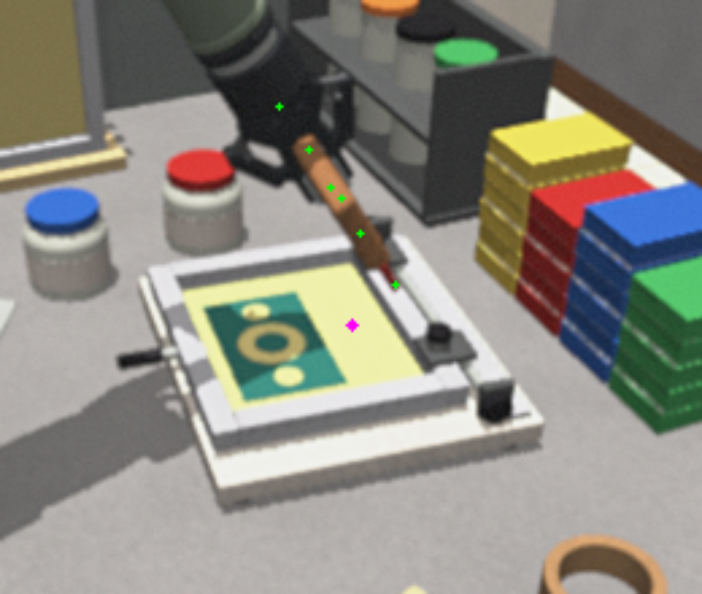

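View pics/top9.png

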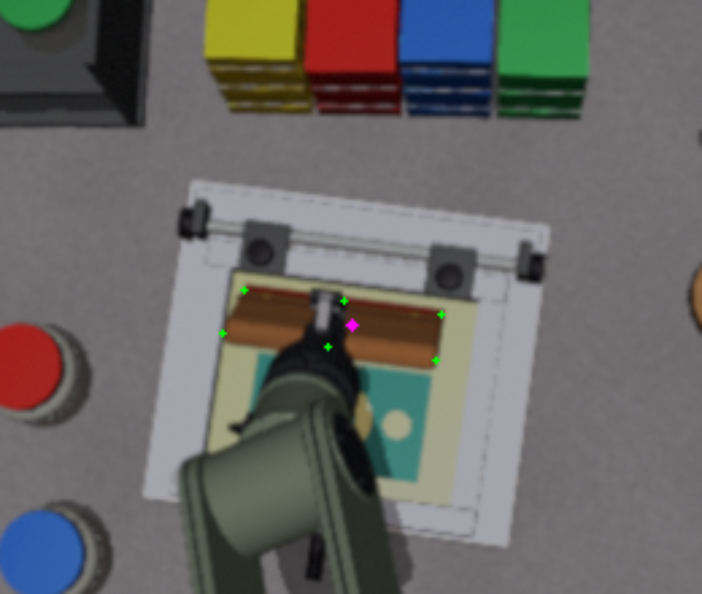

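The green model marks coincide with the handle and blade ends in both views, so the squeegee has not slipped. Final descent.

Call:
{"method": "carry_out", "body": {"deltas": [{"tx": -0.1,"ty": 0.1,"tz": -1.5,"yaw": 0},{"tx": -0.1,"ty": 0,"tz": -1.5,"yaw": 0},{"tx": 0,"ty": 0,"tz": -1.5,"yaw": 0},{"tx": 0,"ty": 0,"tz": -1,"yaw": 0},{"tx": 0,"ty": 0,"tz": 0,"yaw": 0}]}}

```text
clock: 19.25
ee_pos: [0.6088, 0.1415, 0.2238]
tool_rot: [149.8, -2.1, 84.2]
wrist_force: [-0.1, 0.2, -4.0]
opening: 0.0231
```

Call:
{"method": "carry_out", "body": {"deltas": [{"tx": 0,"ty": 0,"tz": 0,"yaw": 0},{"tx": 0,"ty": 0,"tz": 0,"yaw": 0},{"tx": 0,"ty": 0,"tz": 0,"yaw": 0},{"tx": 0,"ty": 0,"tz": 0,"yaw": 0},{"tx": 0,"ty": 0,"tz": 0,"yaw": 0}]}}

```text
clock: 19.75
ee_pos: [0.6085, 0.1417, 0.224]
tool_rot: [149.8, -2.1, 84.3]
wrist_force: [0.2, 0.2, -2.9]
opening: 0.0233
```

```bash
python3 chk.py
python3 - <<'E'
from h import *
for n in("side","top"):
    im=read_camera(n)[:,:,::-1]; cv2.imwrite(f"pics/{n}10.png",im)
E
```

```text
19.75 [0.6085 0.1417 0.224 ] [149.81  -2.14  84.26] [ 15.5  18.2 108.  -20.2  26.2  37.8] toolz [ 0.504 -0.018 -0.864] tilt 30.26 F [ 0.2  0.2 -2.9] 0.0233
z err 1.919756929881798 x err 2.1423953090532453
edge [0.67763462 0.1391982  0.10539107] target [0.67575379 0.13855284 0.098     ] delta cm [-0.18808258 -0.06453655 -0.73910697]
```

View pics/side10.png

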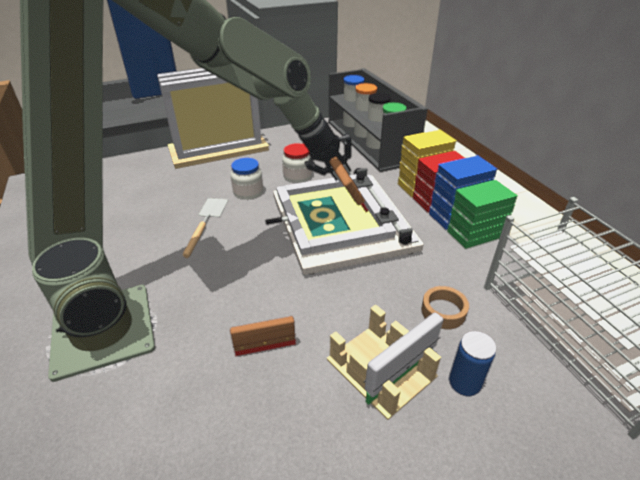

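View pics/top10.png

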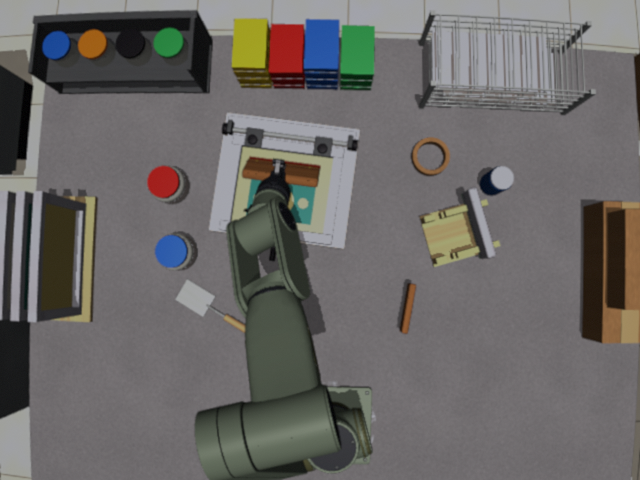

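Both views show the squeegee square over the plain strip, about 57 mm clear of the mesh. The screen is closed and the other items are at their starting pixels. Handing in.

```bash
python3 -c "
from h import *
print(ticket.job_done())"
```

```text
the job is handed in; nothing more can be done
None
```

I lowered the screen until it closed against its stop, drew the wooden squeegee out of its rack, and handed the job in at 19.9 s with it held leaning over the plain strip. No verdict was reported.

**What I did**
- **Screen:** I pinched the front grip and lowered it along its arc until it pressed on the stop at about 22 N. The side view then matched the fully closed position.
- **Squeegee:** The 180 mm wooden one in the rack was the one meant; the one on the table measured about 118 mm. I gripped it at 60 N and drew it straight up.
- **Lean:** The moves only turn about the vertical, so I got the lean by pushing the arm outward in steps at its reach limit, high above everything. The tool tips a little with each push and keeps that tilt. Then I brought the squeegee back over the strip.

**Last checks**

| Check | Measured |
|---|---|
| Lean | 30.3°, about 1.9° from the attitude wanted |
| Blade to hinge | about 2° off parallel |
| Blade edge | about 2 mm from the middle of the strip, about 57 mm above the mesh |
| Grip | opening steady at 23 mm, no slip in the camera overlays |
| Other items | no visible movement between first and last pictures |

These come from the measured tool pose and my camera fit of the press, which is good to a few millimetres.

**Disagreements**
- The wrist force touched about 92 N (limit 120) when I first reached the arm's limit too fast; I went slowly there afterwards.
- The first position estimate for the squeegee disagreed by a few pixels between the top and side views, so I measured it again with the wrist camera before gripping.

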